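# Free the pawl of a bench lift with a rod and set its load down

### The arm

A 6-joint arm with a two-finger parallel gripper is mounted at the origin on a cart in front of the work surface, level with it; the furniture and walls round the work are solid. World frame = base frame: x ahead of the robot, y to its left, z up, the work surface at z = 0. Lengths are in m, angles in rad, forces in N, time in s.
With the tool pointing down it reaches from about 0.35 to 0.775 m from the base axis. Payload 7.3 kg.
Tool frame: the origin (TCP) lies on the centre line of the jaws, within the pads' length; the fingertips stand 11 mm ahead of it and the grasp point (between the pads) lies 8 mm behind it; z points along the fingers, y is the direction in which the jaws open and shut (so a half turn about z gives the same grasp; the last joint's range is limited). The gripper opens to 92 mm and grips with 3 to 60 N. Pads are 19 mm wide; open, the fingers measure 130 mm over their backs; the gripper's body (75 mm by 190 mm) begins 47 mm behind the grasp point.
Start: joints at [-1.386, 0.342, 1.524, -0, 1.275, -0.146], TCP at [0.171, -0.497, 0.238] pointing down, gripper open.
Joint ranges: [-2.53, 2.53], [-0.77, 2.02], [0.04, 2.7], [-1, 4.14], [0.28, 2.66], [-3.11, 3.11]. Speed limits (rad/s): [2.57, 2.57, 3.14, 3.14, 3.14, 3.14].

### API

Orientations are given as [roll, pitch, yaw] about the fixed x, y, z axes, in that order (R = Rz(yaw) Ry(pitch) Rx(roll)).
In Python, from cell import robot gives the robot as it stands.
- The arm moves only by the tool jog_arm, never from a script. Its argument "deltas" is one flat list of numbers, 6 for each row, row after row: the shift along the world's x, y, z in units of 0.1 m (1.0 is 0.1 m), then the turn, a rotation vector about the world's x, y, z in units of 90 degrees (1.0 is 90 degrees). A call has 1 to 5 rows; each row is the pose to reach, as a shift and turn from the pose commanded when the call began; what a row does not reach only later rows make up. A row lasts 1/12 s, in which the tool goes at most 41.7 mm and 7.16 degrees, less where a joint would pass 70% of its speed; a pose out of reach is approached as far as the arm can. A call with a number of a shift or a turn outside -1 to 1 is refused whole. A call with a gripper value outside its range is refused whole. "claw" is the opening, from 0 (shut) to 1 (fully open), set as the call begins (left out, the last holds). The fingers move at their own pace and stop on an object; "newtons" is the grip in N (left out, the last holds). Time passes only in rows, so rows that repeat a pose let the fingers close. It gives the time, the measured TCP pose, the force and the opening at its end, in the units of the state.
- robot.observe(): the state, without advancing time (a new reading comes with each control period).
- robot.read_camera(name): name is "scene" or "top" or "wrist"; returns the picture (384x512x3 uint8, red, green, blue); there is no depth.
- robot.camera_params(name): a dict with "fx", "fy", "cx", "cy" (pixels), "k1" (the pictures are not rectified: a ray, as slopes to the right and down, at radius r is drawn at 1 + k1 r^2 times it, then the intrinsics apply), "R" (3x3) and "t" (3): a world point X has camera coordinates R X + t. Camera axes: x right, y down, z forward; pixel columns grow to the right and rows downward; lengths in m; the calibration is good to about 2 mm. A picture is of the moment at which its call begins: read the wrist's pose just before it. camera_params takes no time and is no camera call; for the wrist camera it gives the pose at the moment of the call.
- robot.hand_in(): hands the job in, once; it reports no verdict.
The state is a dict: "time": time; "qpos": joint angles; "qvel": joint speeds; "joint_efforts": joint torques, N m; "tool_pos": TCP position; "tool_rot": TCP orientation; "contact_force": force on the tool from outside, world axes, zero at the start; "torque": the same for the moment, N m; "opening": finger opening in m.
Only numpy, scipy, OpenCV 4.12 (cv2) and the standard library are available. Lean on these libraries where they do the work, as an engineer would, in place of code of your own. Each camera call takes 0.05 s, during which the arm holds its last target. There are 200 camera calls.

### The job

Pick up the release rod by its handle, reach its steel end under the tab of the lift's pawl and flip the pawl right over so that it stays thrown back; keep your fingers off the pawl and do not force it. Then lay the rod down on the table and, with closed fingertips, press the platform's round knob straight down until you feel the platform meet its buffer, lean on it with about 15 N for a moment, never more than 22 N, and let go. The two vials must ride down upright in their collars, and the plaster roll and the oximeter stay where they are.

Things in the scene. Friction and masses are not known exactly. Their poses are not given: they have to be found in the camera images.
- lift: Bench lift fixed to the table: grey base 165 x 190 x 12 mm (x -72 to +92, y -105 to +85 from the origin), two steel columns 161 mm high at its far side (x +67). Origin on the table; z up; -x is its front (faces the robot at yaw 0), -y its pawl side. A post with a cross arm, up to z 120 mm, stands close behind the pawl (x -28 to -16, y -95 to -55).
- pawl_pivot (a point): Centre of the pivot pin of the dark steel ratchet pawl; the pin lies along the lift's x axis. It is fixed at x -40, y -66, z 112 mm from the lift's origin. Lifting the tab takes 1 to 3 N; more than 15 N between rod and pawl harms the pin.
- pawl (a joint): Pawl angle, rad. 0 = engaged: tail level towards the lift's -y, hook (32 mm below the pivot) under a tooth of the platform. It grows as the tail is lifted from below; about 0.3 frees the tooth. Let go before about 1.7 it falls back; past that it falls over to its end stop at 2.2, tail up and inward, and stays.
- pawl_tab (a point): Centre of the underside of the pawl's tab, a block 20 mm along x, 20 mm along the tail, 8 mm thick; the tab's centre is 44 mm from the pivot. When engaged this point is at x -44, y -110, z 108 mm from the lift's origin. Free space below and in front of it.
- platform (a joint): How far the aluminium platform has come down, m; 0 at the start, held by the pawl. About 0.8 kg on a stiff damped slide with a counter spring: freed, it sinks slowly 10 to 35 mm and stays; then it takes up to 7 N, plus 1.5 N per 10 mm/s, to push on. It stays where it is left.
- knob_top (a point): Centre of the flat top of the platform's round black knob (36 mm wide), 57 mm above its plate; x -30, y +45 mm from the lift's origin, 152 mm high at the start; moves with the platform. Press here. A rubber buffer stops the platform 43 to 55 mm below its start; its height is not measured, only felt: it gives about 1 mm per 5 N.
- rod: Release rod lying on the table: black handle 75 mm long (x), 16 mm wide (y), 26 mm high, then a steel bar of 7 mm diameter along +x. Origin at the centre of the underside of the handle; the bar's axis is 13 mm above it. Weighs 0.1 kg, centre of mass about 8 mm ahead of the origin.
- rod_tip (a point): Free end of the rod's steel bar, on its axis, 137.5 mm ahead of the rod's origin.
- vial_1: Glass vial with crimp cap, 23 mm wide, 48 mm high, standing loose in a 12 mm high collar on the platform. Origin at the centre of its base, z up.
- vial_2: A second such vial beside it in its own collar. Origin at the centre of its base, z up.
- plaster_roll: Bystander: white roll of fixing plaster, 45 mm wide, 30 mm high, in front of the lift. Origin under its centre. Leave it alone.
- oximeter: Bystander: finger oximeter 33 x 58 x 30 mm, right of the lift. Origin under its centre. Leave it alone.
There are look-alikes about, which are no part of the job. There is more than one size of the rod; the job needs the larger.

How it is judged:
On the way, in this order (a step that is already met when the one before it is completed fails the run):
1. the rod lifts the pawl's tab (contact force between rod and pawl above 0.2 N and contact force between the fingers and rod above 2 N and value of joint pawl above 0.35 rad).
2. the pawl lies thrown back at its end stop, clear of the rod (value of joint pawl above 2 rad and contact force between rod and pawl below 0.05 N), for 0.2 s.
3. the platform is pressed against its buffer by the fingers with at least 10 N, the rod laid down (contact force between the fingers and platform above 10 N and value of joint platform above 0.042 m and height (world z) of rod below 0.015 m and contact force between the fingers and rod below 0.05 N), for 0.2 s.
At the end, for the whole second after the job is handed in: The pawl lies thrown back (over 2.0 rad), the platform is at rest on its buffer (at least 42 mm down), the rod lies at rest on the table (its origin under 15 mm high), and both vials stand in their collars on the platform within 0.2 rad of upright and 10 mm of their places (value of joint pawl above 2 rad and value of joint platform above 0.042 m and velocity of joint platform below 0.003 m/s and height (world z) of rod between -0.01 and 0.015 m and linear speed of rod below 0.02 m/s and angle between each of vial_1, vial_2's own z axis and vertical below 0.2 rad and height (world z) of each of vial_1, vial_2 above 0.03 m and x of vial_1 in the frame of lift between 0.002 and 0.022 m and y of vial_1 in the frame of lift between -0.028 and 0.032 m and x of vial_2 in the frame of lift between 0.002 and 0.022 m and y of vial_2 in the frame of lift between -0.028 and 0.032 m); the robot touches nothing.
It fails at once if the rod forces the pawl with more than 15 N (contact force between rod and pawl above 15 N).
It fails at once if the fingers touch the pawl (contact force between the fingers and pawl above 0.5 N).
It fails at once if the platform is pushed with more than 22 N by the fingers or the rod (contact force between any of the fingers, rod and platform above 22 N).
It fails at once if a vial tips over (angle between any of vial_1, vial_2's own z axis and vertical above 0.5 rad).
It fails at once if the plaster roll or the oximeter is moved by more than 20 mm (distance of any of plaster_roll, oximeter from where it was at the start of the episode above 0.02 m).
It also fails if it takes over 67 s, if anything falls off the work surface, if the arm or the gripper's body presses on something with over 40 N, if the wrist force passes 120 N, or if a joint passes its speed limit or range.

## Working session

There is one attempt and no reset: what is moved stays moved. The work goes in short steps, Python scripts to look and compute and a tool call to move; the robot and the scene stay as the last step left them, time stands still between calls to the robot, and variables do not carry over. Pictures are saved under pics/ and viewed, about 8 in all and at most 12, crops included, and the job is handed in when it is done.

Besides the shell and the picture viewer there is one more tool, called after ">>>" in YAML: its name, and indented under it one key for each argument. jog_arm: Moves the arm, as the interface text tells. Its arguments: {"type":"object","properties":{"deltas":{"type":"array","items":{"type":"number"}},"claw":{"type":"number"},"newtons":{"type":"number"}},"required":["deltas"]}

```bash
mkdir -p pics; ls; cat > h.py <<'E'
import numpy as np, cv2
from cell import robot
def ray(cam,u,v,P=None):
    p=P or robot.camera_params(cam); d=np.array([(u-p['cx'])/p['fx'],(v-p['cy'])/p['fy']]); s=d.copy()
    for _ in range(20): s=d/(1+p['k1']*(s@s))
    R=np.array(p['R']);t=np.array(p['t']); return -R.T@t, R.T@np.array([s[0],s[1],1.])
def onz(cam,u,v,z,P=None):
    o,d=ray(cam,u,v,P); return o+d*(z-o[2])/d[2]
def proj(cam,X,P=None):
    p=P or robot.camera_params(cam); c=np.array(p['R'])@np.array(X)+np.array(p['t']); s=c[:2]/c[2]; s=s*(1+p['k1']*(s@s))
    return np.array([p['cx']+p['fx']*s[0],p['cy']+p['fy']*s[1]])
def tri(c1,p1,c2,p2):
    o,d=ray(c1,*p1);q,e=ray(c2,*p2); d/=np.linalg.norm(d);e/=np.linalg.norm(e)
    a=np.linalg.lstsq(np.c_[d,-e],q-o,rcond=None)[0]; A=o+a[0]*d;B=q+a[1]*e; return (A+B)/2,np.linalg.norm(A-B)
E
python3 - <<'E'
from h import *
s=robot.observe(); print(s)
for c in('scene','top'):
    im=robot.read_camera(c)[:,:,::-1]; cv2.imwrite(f'pics/{c}0.png',im); 
    cv2.imwrite(f'pics/{c}0b.png',cv2.resize(im,(800,600),interpolation=cv2.INTER_CUBIC)); p=robot.camera_params(c); o,d=ray(c,p['cx'],p['cy']); print(c,o,d,p['fx'])
E
```

```text
pics
{'time': 0.0, 'qpos': array([-1.38601116e+00,  3.42746364e-01,  1.52504026e+00, -2.07499967e-05,
        1.27542874e+00, -1.46010945e-01]), 'qvel': array([ 0.00082859,  0.00110851,  0.00023624, -0.00062998,  0.00266345,
       -0.00044348]), 'joint_efforts': array([-3.75180180e-04, -4.31243777e+01, -2.44225109e+01,  7.19920266e-02,
        5.58947877e-02, -1.29730879e-04]), 'tool_pos': array([ 0.17045139, -0.49612485,  0.23702459]), 'tool_rot': array([-3.13998432e+00, -2.16462074e-04,  3.30801995e-01]), 'contact_force': array([ 0.43163442, -0.3789389 ,  0.94961388]), 'torque': array([ 0.0142617 ,  0.03644106, -0.04598643]), 'opening': 0.09181195275853905}
scene [ 0.22007532 -0.64413787  0.80373615] [ 0.31253377  0.60083502 -0.73574447] 372.76901843949133
top [ 0.34464766 -0.09805528  1.06044513] [ 1.88851696e-01 -4.60646987e-04 -9.82005512e-01] 350.63414836317384
```

View pics/scene0b.png

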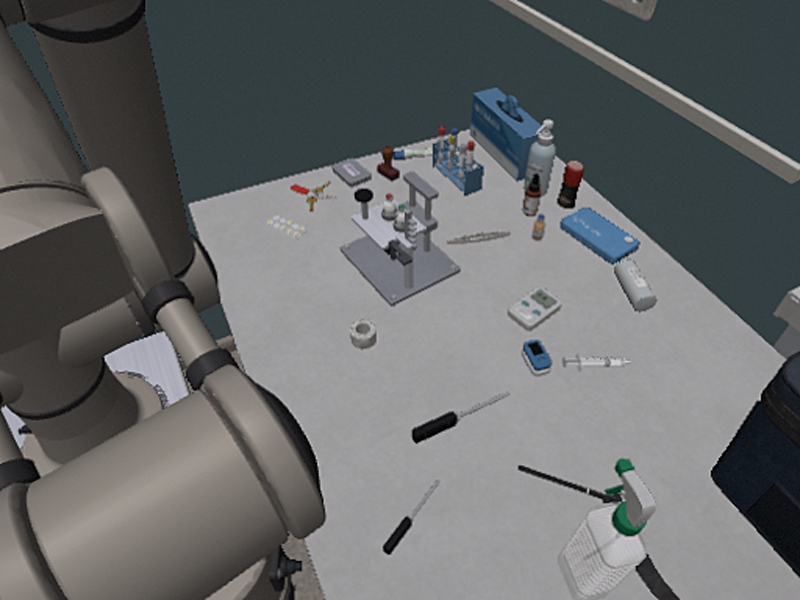

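View pics/top0b.png

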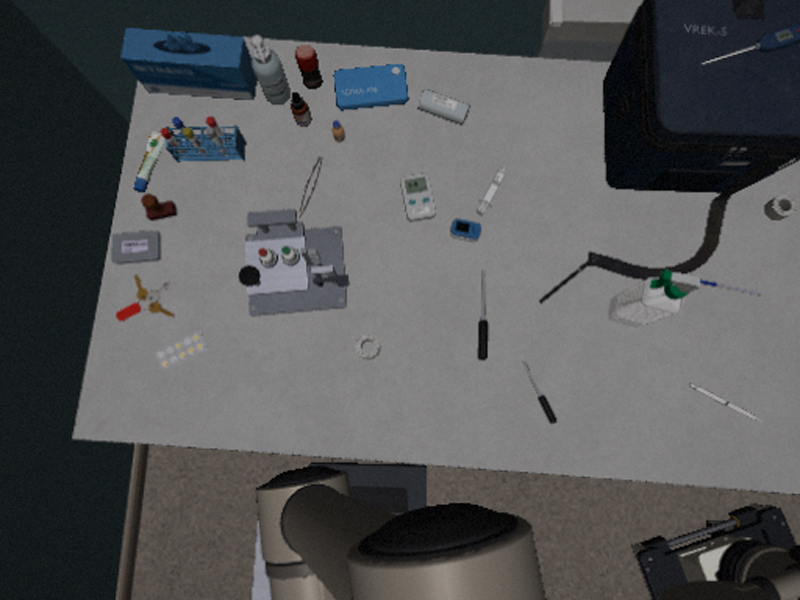

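The scene view shows the large rod (handle about (435,427), tip (508,394)), the lift about (400,250) and the roll at (363,333). The top view shows the large rod with its handle at (483,340) and tip (483,272), the lift base at (295,270) and the oximeter at (465,230). I need enlarged crops of the lift and numbers for the rod.

```bash
python3 - <<'E'
from h import *
t=cv2.imread('pics/top0.png'); s=cv2.imread('pics/scene0.png')
a=cv2.resize(t[130:210,145:235],(400,356),interpolation=cv2.INTER_CUBIC)
b=cv2.resize(s[105:195,210:300],(400,400),interpolation=cv2.INTER_CUBIC)
c=np.zeros((400,800,3),np.uint8); c[:356,:400]=a; c[:,400:]=b; cv2.imwrite('pics/crop1.png',np.clip(c*1.5,0,255).astype(np.uint8))
g=t.max(2)
m=np.zeros_like(g); m[165:240,290:330]=(g[165:240,290:330]<60)*255
cs=max(cv2.findContours(m,0,2)[0],key=cv2.contourArea); r=cv2.minAreaRect(cs); print('handle top',r)
M=cv2.moments(cs); u,v=M['m10']/M['m00'],M['m01']/M['m00']; H=onz('top',u,v,.022); print(u,v,'handle',H)
box=cv2.boxPoints(r); print([onz('top',*p,.026).round(4) for p in box])
# bar pixels
sub=g[165:205,290:330]; bg=np.median(sub); ys,xs=np.nonzero(sub<bg-25); print(bg,[(int(y)+165,int(xs[ys==y].min())+290,int(xs[ys==y].max())+290) for y in np.unique(ys)])
gs=s.max(2); ms=np.zeros_like(gs); ms[255:290,255:300]=(gs[255:290,255:300]<50)*255
cs=max(cv2.findContours(ms,0,2)[0],key=cv2.contourArea);M=cv2.moments(cs);u2,v2=M['m10']/M['m00'],M['m01']/M['m00']; print('tri',tri('top',(u,v),'scene',(u2,v2)))
E
```

```text
handle top ((308.5, 217.0), (24.0, 5.0), 90.0)
308.5169491525424 217.09322033898306 handle [ 0.47252042 -0.24889721  0.022     ]
[array([ 0.5081, -0.2409,  0.026 ]), array([ 0.5085, -0.2558,  0.026 ]), array([ 0.437 , -0.2556,  0.026 ]), array([ 0.4366, -0.2408,  0.026 ])]
132.0 [(174, 308, 308), (175, 308, 308), (176, 308, 308), (177, 308, 308), (178, 308, 308), (179, 308, 308), (180, 308, 308), (181, 308, 308), (182, 308, 308), (183, 308, 308), (184, 308, 308), (185, 308, 308), (186, 308, 308), (187, 308, 308), (189, 308, 308), (193, 310, 310), (194, 310, 310), (195, 310, 310), (196, 310, 310), (197, 310, 310), (198, 310, 310), (199, 310, 310), (200, 310, 310), (201, 310, 310), (203, 307, 307), (204, 307, 311)]
tri (array([ 0.47426661, -0.2503264 ,  0.01383183]), np.float64(0.0015383488875435646))
```

View pics/crop1.png

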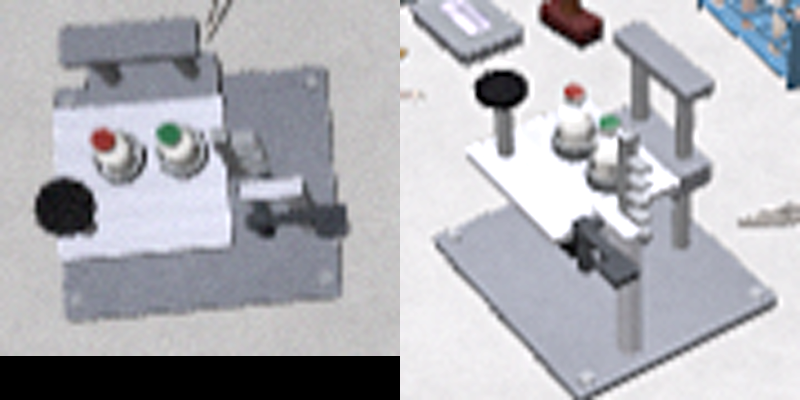

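The crop shows the base corners at (67,320), (342,295) and (328,68), the knob disc at (65,207) top / (500,90) scene, and the pawl tab at its right end: (330,218) top / (620,267) scene.

```bash
python3 - <<'E'
from h import *
T=lambda x,y:(145+x/4.4444-.5+.11,130+y/4.45-.5+.11)
S=lambda x,y:(210+(x-400)/4.4444-.4,105+y/4.4444-.4)
FL,FR,BR=[onz('top',*T(*c),.012) for c in((67,321),(342,297),(329,68))]
sS=[onz('scene',*S(*c),.012) for c in((582,396),(776,300),(434,240))]
print('top FL FR BR',FL.round(4),FR.round(4),BR.round(4)); print('scene FR BR FL',[q.round(4) for q in sS])
print(np.linalg.norm(FL-FR),np.linalg.norm(FR-BR))
# rigid fit, 2D using both
L=np.array([[-72,85],[-72,-105],[92,-105]])/1000.
def fit(L,W):
    a=L-L.mean(0);b=W-W.mean(0); yaw=np.arctan2((a[:,0]*b[:,1]-a[:,1]*b[:,0]).sum(),(a*b).sum()); R=np.array([[np.cos(yaw),-np.sin(yaw)],[np.sin(yaw),np.cos(yaw)]]); t=W.mean(0)-R@L.mean(0); return yaw,R,t,(L@R.T+t-W)
for W in(np.array([FL,FR,BR])[:,:2],np.array([sS[2],sS[0],sS[1]])[:,:2]):
    y,R,t,e=fit(L,W); print('yaw',y,'t',t,'res',(e*1000).round(1).tolist())
    for n,p in(('knob',(-.03,.045)),('tab',(-.044,-.110)),('pivot',(-.04,-.066))): print(n,(R@p+t).round(4))
print('knob tri',tri('top',T(65,207),'scene',S(501,90)))
print('tab outer lower?',onz('top',*T(332,218),.116))
print('rod tip',onz('top',308.2,173.7,.013), tri('top',(308.3,173.7),'scene',(509*.64,393.5*.64)))
E
```

```text
top FL FR BR [0.5087 0.1993 0.012 ] [0.5301 0.0136 0.012 ] [0.693 0.03  0.012]
scene FR BR FL [array([0.5369, 0.0136, 0.012 ]), array([0.6951, 0.0307, 0.012 ]), array([0.5125, 0.198 , 0.012 ])]
0.1869924110930268 0.16367076779287687
yaw 0.11223624096586207 t [0.58982545 0.1243341 ] res [[0.1, 1.4], [-0.1, -1.6], [0.0, 0.2]]
knob [0.555  0.1657]
tab [0.5584 0.0101]
pivot [0.5575 0.0543]
yaw 0.11930851368814423 t [0.59374762 0.12420062] res [[-0.3, 2.0], [-2.2, -2.2], [2.5, 0.2]]
knob [0.5586 0.1653]
tab [0.5632 0.0097]
pivot [0.5619 0.0539]
knob tri (array([0.55778793, 0.16719958, 0.14751986]), np.float64(0.0025517303689913395))
tab outer lower? [0.56132    0.01096063 0.116     ]
rod tip [ 0.60764662 -0.24943706  0.013     ] (array([ 0.61198426, -0.25166338,  0.00877447]), np.float64(0.006767778083735191))
```

>>> jog_arm:
  deltas: [0.4,0.3,0,0,0,-0.07,0.7,0.6,0,0,0,-0.14,1,0.8,0,0,0,-0.21,1,0.8,0,0,0,-0.21]
  claw: 0.5
  newtons: 50

```text
time: 0.43
tool_pos: [0.274, -0.4129, 0.2376]
tool_rot: [-3.139, -0.001, -0.002]
contact_force: [-0.9, -0.2, -0.0]
opening: 0.0702
```

>>> jog_arm:
  deltas: [0.4,0.3,-0.1,0,0,0,0.7,0.6,-0.2,0,0,0,1,0.8,-0.3,0,0,0,1,0.8,-0.3,0,0,0]

```text
time: 0.77
tool_pos: [0.3732, -0.3326, 0.206]
tool_rot: [-3.138, 0.001, 0.006]
contact_force: [-0.4, -0.0, -1.1]
opening: 0.0471
```

>>> jog_arm:
  deltas: [0.4,0.3,-0.2,0,0,0,0.7,0.6,-0.4,0,0,0,1,0.8,-0.5,0,0,0,1,0.8,-0.5,0,0,0,1,0.8,-0.5,0,0,0]

```text
time: 1.18
tool_pos: [0.4716, -0.2548, 0.1562]
tool_rot: [-3.14, 0.002, 0.006]
contact_force: [-0.9, -1.1, -0.9]
opening: 0.046
```

```bash
python3 - <<'E'
from h import *
s=robot.observe(); print(s['time'],s['tool_pos'],s['tool_rot'],s['contact_force'],s['opening'])
p=robot.camera_params('wrist'); im=robot.read_camera('wrist')[:,:,::-1]; cv2.imwrite('pics/w1.png',im)
import pickle; pickle.dump(p,open('w1.pkl','wb'))
for X in([.4725,-.2497,.026],[.61,-.25,.013],[.51,-.2497,.026]): print(proj('wrist',X,p))
E
```

```text
1.1833 [ 0.47155079 -0.25484123  0.1561609 ] [-3.13993431e+00  2.05343363e-03  5.52189217e-03] [-0.94236789 -1.11517495 -0.91440802] 0.04596034229954736
[247.42030265 186.87619642]
[247.96416245  32.65812665]
[247.40608733 148.78975331]
```

View pics/w1.png

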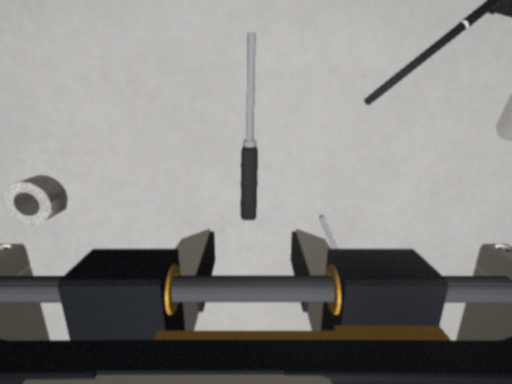

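The wrist view shows the large rod: handle from (249,147) to (248.5,219), tip at (251,33), within 3 px of prediction. So the origin is about (0.474,-0.2515), yaw about -0.012. Going to grasp.

>>> jog_arm:
  deltas: [0.1,0.03,-0.35,0,0,-0.011,0.25,0.03,-0.7,0,0,-0.011,0.25,0.03,-0.9,0,0,-0.011,0.25,0.03,-0.9,0,0,-0.011]

```text
time: 1.57
tool_pos: [0.4926, -0.2538, 0.0641]
tool_rot: [-3.138, 0.006, -0.017]
contact_force: [-0.8, 0.5, -0.3]
opening: 0.0459
```

>>> jog_arm:
  deltas: [0,0,-0.25,0,0,0,0,0,-0.45,0,0,0,0,0,-0.5,0,0,0,0,0,-0.5,0,0,0]

```text
time: 1.9
tool_pos: [0.4945, -0.2545, 0.018]
tool_rot: [-3.141, 0.001, -0.017]
contact_force: [0.2, -0.7, 0.4]
opening: 0.0459
```

>>> jog_arm:
  deltas: [0,0,0,0,0,0,0,0,0,0,0,0,0,0,0,0,0,0,0,0,0,0,0,0,0,0,0,0,0,0]
  claw: 0
  newtons: 50

```text
time: 2.32
tool_pos: [0.4959, -0.2536, 0.0185]
tool_rot: [3.141, -0.001, -0.016]
contact_force: [1.2, 0.8, 0.9]
opening: 0.0173
```

>>> jog_arm:
  deltas: [0,0,0,0,0,0,0,0,0,0,0,0,0,0,0,0,0,0]

```text
time: 2.57
tool_pos: [0.4959, -0.2536, 0.0185]
tool_rot: [3.141, -0.001, -0.016]
contact_force: [-0.5, 0.1, 5.3]
opening: 0.0154
```

>>> jog_arm:
  deltas: [0,0,0.1,0,0,0,0,0,0.3,0,0,0.02,-0.1,0,0.6,0,0,0.04,-0.2,0.1,0.8,0,0,0.06,-0.3,0.3,0.9,0,0,0.083]

```text
time: 2.98
tool_pos: [0.4665, -0.2255, 0.1108]
tool_rot: [3.138, -0.004, 0.114]
contact_force: [1.0, 0.7, -0.7]
opening: 0.0157
```

>>> jog_arm:
  deltas: [0,0.3,0,0,0,0,-0.1,0.6,0,0,0,0,-0.2,0.9,0,0,0,0,-0.3,1,0,0,0,0]

```text
time: 3.32
tool_pos: [0.4342, -0.1203, 0.1081]
tool_rot: [-3.14, 0.001, 0.116]
contact_force: [0.5, -0.3, 0.0]
opening: 0.0156
```

>>> jog_arm:
  deltas: [0,0.3,-0.1,0,0,0,0,0.5,-0.1,0,0,0,0,0.6,-0.1,0,0,0,0,0.6,-0.1,0,0,0]

```text
time: 3.65
tool_pos: [0.4354, -0.0621, 0.0981]
tool_rot: [-3.142, 0.0, 0.117]
contact_force: [-0.3, -0.6, -0.6]
opening: 0.0154
```

```bash
python3 - <<'E'
from h import *
s=robot.observe(); print(s['time'],s['tool_pos'],s['tool_rot'],s['contact_force'],s['opening'])
p=robot.camera_params('wrist'); im=robot.read_camera('wrist')[:,:,::-1]; cv2.imwrite('pics/w2.png',im)
sc=robot.read_camera('scene')[:,:,::-1]; cv2.imwrite('pics/s2.png',sc); tp=robot.read_camera('top')[:,:,::-1];cv2.imwrite('pics/t2.png',tp)
c=np.zeros((600,800,3),np.uint8); c[:300,:400]=cv2.resize(im,(400,300)); 
c[:300,400:]=cv2.resize(sc[105:225,180:340],(400,300),interpolation=cv2.INTER_CUBIC)
c[300:,:400]=cv2.resize(tp[120:240,145:305],(400,300),interpolation=cv2.INTER_CUBIC)
c[300:,400:]=cv2.resize(im[0:192,100:356],(400,300),interpolation=cv2.INTER_CUBIC)
cv2.imwrite('pics/c2.png',np.clip(c*1.4,0,255).astype(np.uint8))
import pickle; pickle.dump(p,open('w2.pkl','wb'))
y=s['tool_rot'][2]; T=s['tool_pos']+np.array([.1155*np.cos(y),.1155*np.sin(y),-.0055]); print('tip exp',T)
for X in(T,[.561,.010,.108],[.557,.166,.152]):
  for c in('wrist','scene','top'): print(c,proj(c,X,p if c=='wrist' else None).round(1))
E
```

```text
3.65 [ 0.43544333 -0.06207815  0.09811327] [-3.14154764e+00  1.82494592e-05  1.16656410e-01] [-0.25987316 -0.60799535 -0.64473449] 0.01541641019751242
tip exp [ 0.55015832 -0.04863488  0.09261327]
wrist [252.3  24.4]
scene [265.1 186.6]
top [241.1 184.9]
wrist [105.2 -37.2]
scene [258.3 167.5]
top [220.  179.4]
wrist [-757.8 -231.9]
scene [231.7 124. ]
top [159.4 175.6]
```

View pics/c2.png

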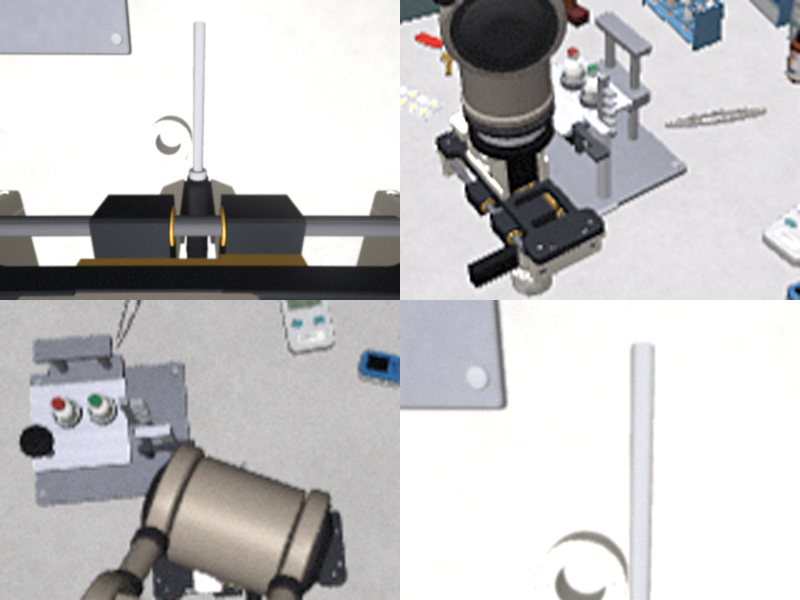

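The tip is at wrist px (254.7,28), close to the expected (252,24). The lift base's front-right corner is at wrist px (168,68.5), which lets me refine the lift's position.

```bash
python3 - <<'E'
from h import *
import pickle; p=pickle.load(open('w2.pkl','rb'))
im=cv2.imread('pics/w2.png')
C=onz('wrist',167.8,68.3,.012,p); print('corner',C)
e0=onz('wrist',101,65.5,.012,p); e1=onz('wrist',161.5,2,.012,p); print('front edge dir',np.arctan2(*(C-e0)[[0,1]])*1, 'side', np.arctan2((e1-C)[1],(e1-C)[0]))
for y in(.112,.115,.12):
  R=np.array([[np.cos(y),-np.sin(y)],[np.sin(y),np.cos(y)]]); t=C[:2]-R@[-.072,-.105]; print(y,'t',t,'tab',R@[-.044,-.11]+t,'pivot',R@[-.04,-.066]+t,'knob',R@[-.03,.045]+t)
g=im.max(2).astype(int); print(g[15:50:2,255])
print('tip',onz('wrist',254.7,28,.0926,p),onz('wrist',254.7,28,.0886,p))
E
```

```text
corner [0.53210469 0.01148071 0.012     ]
front edge dir 3.0612708179019648 side 0.1279401748565919
0.112 t [0.59191814 0.12386999] tab [0.56048808 0.00964149] pivot [0.55954532 0.05381287] knob [0.55707664 0.16523507]
0.115 t [0.59158071 0.12404893] tab [0.56049347 0.00972665] pivot [0.5594182  0.05389501] knob [0.55661526 0.16530929]
0.12 t [0.59101713 0.1243449 ] tab [0.56050189 0.00986861] pivot [0.55920579 0.05403104] knob [0.55584582 0.16542992]
[188 186 189 187 187 187 169 168 171 166 168 167 169 170 168 169 169 169]
tip [ 0.54884563 -0.04990296  0.0926    ] [ 0.54966771 -0.04983381  0.0886    ]
```

>>> jog_arm:
  deltas: [0.05,0.15,0,0,0,0,0.1,0.3,0,0,0,0,0.15,0.45,0,0,0,0,0.185,0.6,0,0,0,0,0.185,0.6,0,0,0,0]

```text
time: 4.22
tool_pos: [0.4549, -0.003, 0.0979]
tool_rot: [-3.142, -0.001, 0.114]
contact_force: [0.7, -0.2, -0.8]
opening: 0.016
```

```bash
python3 - <<'E'
from h import *
s=robot.observe(); print(s['time'],s['tool_pos'],s['tool_rot'],s['contact_force'])
p=robot.camera_params('wrist'); im=robot.read_camera('wrist')[:,:,::-1]
sc=robot.read_camera('scene')[:,:,::-1]
c=np.zeros((600,800,3),np.uint8); c[:300,:400]=cv2.resize(im[0:192,100:356],(400,300),interpolation=cv2.INTER_CUBIC)
c[:,400:]=cv2.resize(sc[130:205,230:280],(400,600),interpolation=cv2.INTER_CUBIC)
cv2.imwrite('pics/c3.png',np.clip(c*1.3,0,255).astype(np.uint8))
y=s['tool_rot'][2]; T=s['tool_pos']+np.array([.1145*np.cos(y),.1145*np.sin(y),-.0055])
for X in(T,[.5605,.0098,.108]):
  for c in('wrist','scene'): print(c,X,proj(c,X,p if c=='wrist' else None).round(1))
E
```

```text
4.2167 [ 0.45492996 -0.00302776  0.0978801 ] [-3.14155095e+00 -8.43230974e-04  1.14234322e-01] [ 0.6541447  -0.18053073 -0.84738021]
wrist [0.56868369 0.01002364 0.0923801 ] [252.3  26.9]
scene [0.56868369 0.01002364 0.0923801 ] [260.8 170.7]
wrist [0.5605, 0.0098, 0.108] [250.6  40.2]
scene [0.5605, 0.0098, 0.108] [258.2 167.6]
```

View pics/c3.png

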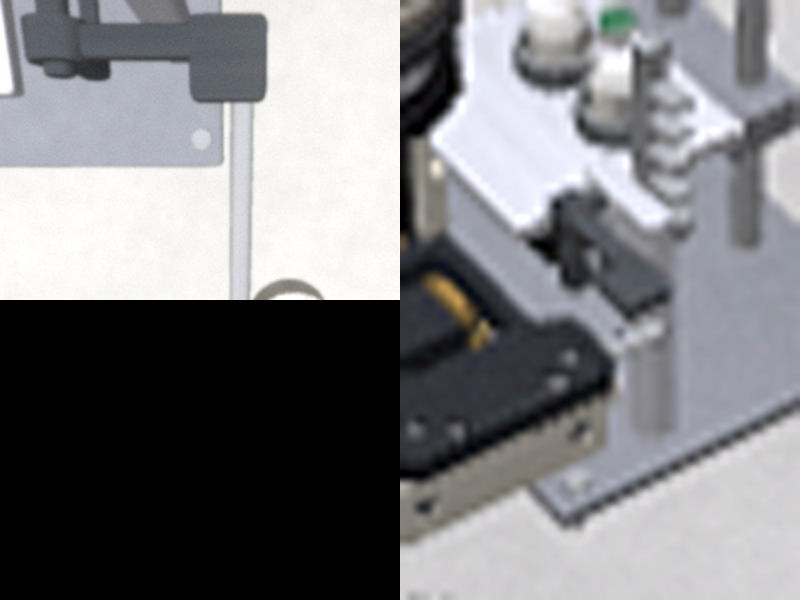

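The wrist crop shows the rod running under the tab (tab 190–266, rod at 242 px), and the tip is clear of the post. Lifting along the pivot arc.

>>> jog_arm:
  deltas: [0,0.01,0.05,0,0,0,0,0.02,0.09,0,0,0,0,0.015,0.12,0,0,0,0,0.015,0.155,0,0,0,0,0.015,0.19,0,0,0]

```text
time: 4.73
tool_pos: [0.4541, -0.0025, 0.1171]
tool_rot: [3.141, -0.0, 0.113]
contact_force: [1.1, -0.5, -2.3]
opening: 0.0158
```

>>> jog_arm:
  deltas: [0,0,0.04,0,0,0,0,0.01,0.08,0,0,0,0,0.02,0.12,0,0,0,0,0.03,0.16,0,0,0,-0.005,0.04,0.195,0,0,0]

```text
time: 5.15
tool_pos: [0.4536, 0.0021, 0.1367]
tool_rot: [3.141, -0.0, 0.114]
contact_force: [0.6, -0.3, -1.5]
opening: 0.0157
```

```bash
python3 - <<'E'
from h import *
s=robot.observe(); print(s['time'],s['tool_pos'],s['tool_rot'],s['contact_force'],s['torque'])
im=robot.read_camera('wrist')[:,:,::-1]
sc=robot.read_camera('scene')[:,:,::-1]
c=np.zeros((600,800,3),np.uint8); c[:300,:400]=cv2.resize(im[0:192,100:356],(400,300),interpolation=cv2.INTER_CUBIC)
c[:,400:]=cv2.resize(sc[130:205,230:280],(400,600),interpolation=cv2.INTER_CUBIC)
cv2.imwrite('pics/c4.png',np.clip(c*1.3,0,255).astype(np.uint8))
E
```

```text
5.15 [0.45363589 0.00212659 0.1367357 ] [ 3.14144626e+00 -3.05795620e-04  1.14243942e-01] [ 0.55994123 -0.34176727 -1.45099213] [-0.00306414  0.00470085 -0.04884499]
```

View pics/c4.png

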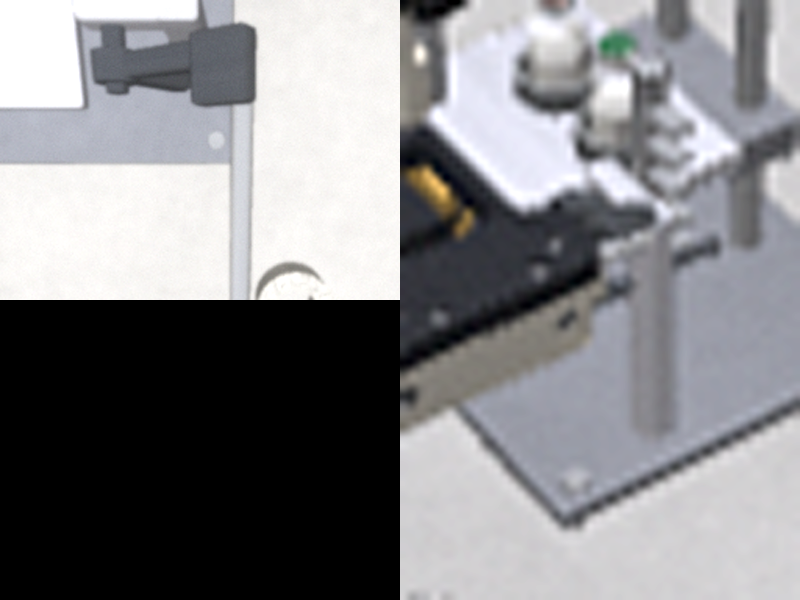

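The pawl is lifted about 0.55 rad with the rod on the outer part of the tab, and the platform has been freed. I'll continue round the arc with a slight inward bias.

>>> jog_arm:
  deltas: [0,0.02,0.025,0,0,0,-0.005,0.04,0.05,0,0,0,-0.007,0.06,0.07,0,0,0,-0.01,0.08,0.09,0,0,0,-0.012,0.1,0.11,0,0,0]

```text
time: 5.67
tool_pos: [0.4523, 0.0122, 0.1475]
tool_rot: [3.141, -0.0, 0.114]
contact_force: [-0.3, -0.1, -2.0]
opening: 0.0158
```

>>> jog_arm:
  deltas: [0,0.02,0.02,0,0,0,-0.005,0.04,0.04,0,0,0,-0.007,0.06,0.055,0,0,0,-0.01,0.08,0.07,0,0,0,-0.012,0.1,0.085,0,0,0]

```text
time: 6.08
tool_pos: [0.4511, 0.0222, 0.1559]
tool_rot: [3.142, 0.0, 0.114]
contact_force: [0.1, 0.3, -1.1]
opening: 0.0152
```

>>> jog_arm:
  deltas: [0,0.025,0.015,0,0,0,-0.006,0.05,0.027,0,0,0,-0.009,0.075,0.037,0,0,0,-0.012,0.1,0.045,0,0,0,-0.014,0.125,0.05,0,0,0]

```text
time: 6.5
tool_pos: [0.4497, 0.0347, 0.1609]
tool_rot: [3.141, -0.0, 0.114]
contact_force: [-0.0, 0.4, -0.5]
opening: 0.0156
```

```bash
python3 - <<'E'
from h import *
s=robot.observe(); print(s['time'],s['tool_pos'],s['tool_rot'],s['contact_force'],s['torque'])
im=robot.read_camera('wrist')[:,:,::-1]
sc=robot.read_camera('scene')[:,:,::-1]
c=np.zeros((600,800,3),np.uint8); c[:300,:400]=cv2.resize(im[0:192,100:356],(400,300),interpolation=cv2.INTER_CUBIC)
c[:,400:]=cv2.resize(sc[120:195,230:280],(400,600),interpolation=cv2.INTER_CUBIC)
cv2.imwrite('pics/c5.png',np.clip(c*1.3,0,255).astype(np.uint8))
E
```

```text
6.5 [0.44968978 0.03473012 0.16085378] [ 3.14149731e+00 -1.18793515e-05  1.14086409e-01] [-0.01298873  0.44711105 -0.4981358 ] [-0.00330571  0.01286419 -0.06396583]
```

View pics/c5.png

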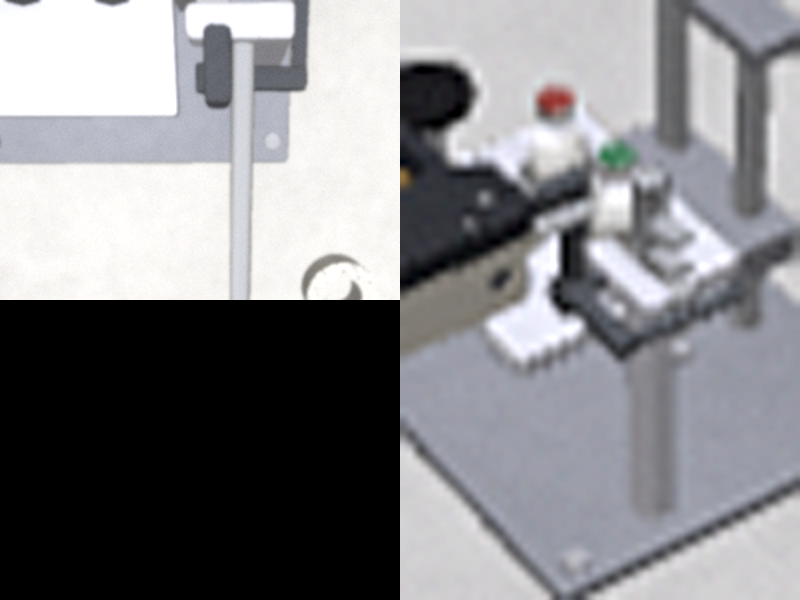

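The pawl now stands about upright, with the rod on its outer face. I'll push it over, pause, then back off.

>>> jog_arm:
  deltas: [-0.002,0.022,0.005,0,0,0,-0.005,0.045,0.01,0,0,0,-0.008,0.067,0.012,0,0,0,-0.01,0.09,0.012,0,0,0,-0.013,0.11,0.012,0,0,0]

```text
time: 7.02
tool_pos: [0.4484, 0.0457, 0.1619]
tool_rot: [3.142, -0.0, 0.114]
contact_force: [-0.2, -0.4, -1.7]
opening: 0.0156
```

>>> jog_arm:
  deltas: [-0.002,0.025,0,0,0,0,-0.005,0.05,0,0,0,0,-0.008,0.075,-0.005,0,0,0,-0.011,0.1,-0.01,0,0,0,-0.014,0.12,-0.015,0,0,0]

```text
time: 7.43
tool_pos: [0.447, 0.0578, 0.1604]
tool_rot: [3.142, 0.0, 0.114]
contact_force: [0.3, -0.5, -2.1]
opening: 0.0156
```

>>> jog_arm:
  deltas: [0,0,0,0,0,0,0.01,-0.05,0,0,0,0,0.01,-0.1,0,0,0,0,0.01,-0.1,0,0,0,0,0.01,-0.1,0,0,0,0]

```text
time: 7.85
tool_pos: [0.4481, 0.0469, 0.1604]
tool_rot: [3.142, 0.0, 0.113]
contact_force: [0.8, -0.6, -0.8]
opening: 0.0152
```

```bash
python3 - <<'E'
from h import *
s=robot.observe(); print(s['time'],s['tool_pos'],s['tool_rot'],s['contact_force'],s['torque'])
im=robot.read_camera('wrist')[:,:,::-1]
sc=robot.read_camera('scene')[:,:,::-1]
c=np.zeros((600,800,3),np.uint8); c[:300,:400]=cv2.resize(im[0:192,100:356],(400,300),interpolation=cv2.INTER_CUBIC)
c[:,400:]=cv2.resize(sc[120:195,230:280],(400,600),interpolation=cv2.INTER_CUBIC)
cv2.imwrite('pics/c6.png',np.clip(c*1.3,0,255).astype(np.uint8))
E
```

```text
7.85 [0.44807624 0.04693194 0.16042741] [3.14150842e+00 7.18165530e-05 1.12973636e-01] [ 0.75626772 -0.61245547 -0.79997842] [ 0.02113536 -0.00026917  0.00228126]
```

View pics/c6.png

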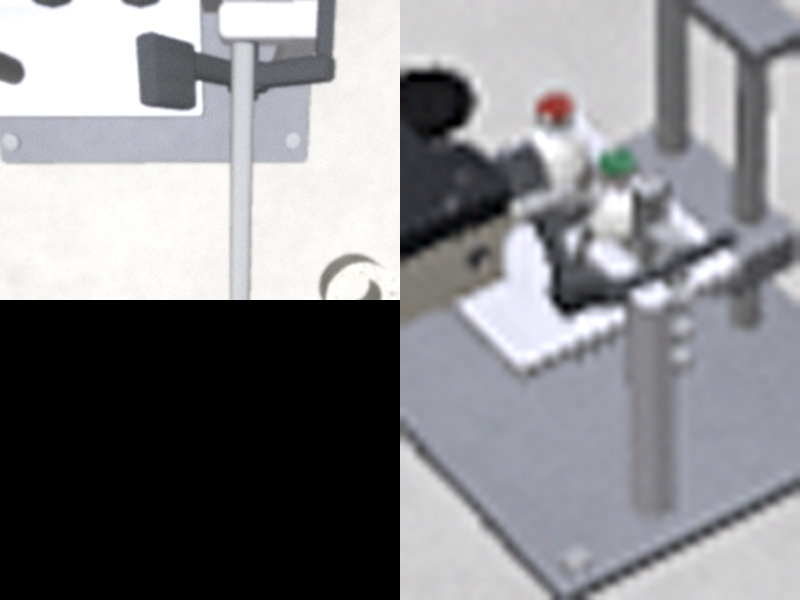

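The pawl lies over inward (tab at (165,70) in the crop) and the rod is free of it. Carrying the rod away to lay it down.

>>> jog_arm:
  deltas: [0,-0.2,0,0,0,0,0,-0.45,0,0,0,0,0,-0.7,0,0,0,0,0,-1,0,0,0,0,0,-1,0,0,0,0]

```text
time: 8.37
tool_pos: [0.4486, -0.0564, 0.1606]
tool_rot: [3.14, -0.001, 0.111]
contact_force: [0.5, -0.4, -0.2]
opening: 0.0154
```

>>> jog_arm:
  deltas: [0,-0.3,-0.1,0,0,0,0,-0.6,-0.3,0,0,0,0,-0.9,-0.4,0,0,0,0,-1,-0.5,0,0,0,0,-1,-0.5,0,0,0]

```text
time: 8.78
tool_pos: [0.4473, -0.1538, 0.1087]
tool_rot: [-3.14, 0.002, 0.111]
contact_force: [-1.1, 0.3, -1.4]
opening: 0.0155
```

>>> jog_arm:
  deltas: [0.03,-0.2,-0.1,0,0,0,0.06,-0.4,-0.3,0,0,0,0.1,-0.47,-0.4,0,0,0,0.1,-0.47,-0.5,0,0,0,0.1,-0.47,-0.5,0,0,0]

```text
time: 9.2
tool_pos: [0.4572, -0.1978, 0.0588]
tool_rot: [-3.139, 0.003, 0.114]
contact_force: [-0.2, 0.7, -1.5]
opening: 0.0154
```

>>> jog_arm:
  deltas: [0,0,-0.1,0,0,0,0,0,-0.2,0,0,0,0,0,-0.3,0,0,0,0,0,-0.36,0,0,0,0,0,-0.38,0,0,0]

```text
time: 9.62
tool_pos: [0.4574, -0.1988, 0.0212]
tool_rot: [-3.14, 0.002, 0.114]
contact_force: [0.1, 0.5, -1.3]
opening: 0.0155
```

>>> jog_arm:
  deltas: [0,0,-0.01,0,0,0,0,0,-0.02,0,0,0,0,0,-0.02,0,0,0]

```text
time: 9.87
tool_pos: [0.4582, -0.1996, 0.0206]
tool_rot: [3.141, -0.0, 0.114]
contact_force: [-0.8, 0.1, -1.1]
opening: 0.0157
```

>>> jog_arm:
  deltas: [0,0,0,0,0,0,0,0,0,0,0,0,0,0,0,0,0,0,0,0,0,0,0,0,0,0,0,0,0,0]
  claw: 0.5

```text
time: 10.28
tool_pos: [0.4581, -0.1996, 0.0206]
tool_rot: [3.141, -0.0, 0.114]
contact_force: [0.5, 0.3, -0.5]
opening: 0.043
```

>>> jog_arm:
  deltas: [0,0,0.2,0,0,0,0,0,0.5,0,0,0,0,0,0.8,0,0,0,0,0,1,0,0,0,0,0,1,0,0,0]

```text
time: 10.7
tool_pos: [0.4602, -0.2008, 0.1247]
tool_rot: [3.136, -0.006, 0.114]
contact_force: [1.1, 0.6, 0.5]
opening: 0.046
```

>>> jog_arm:
  deltas: [0,0.2,0.2,0,0,0,0,0.5,0.5,0,0,0,0,0.8,0.8,0,0,0,0,1,1,0,0,0,0,1,1,0,0,0]
  claw: 0

```text
time: 11.12
tool_pos: [0.4595, -0.097, 0.224]
tool_rot: [3.14, -0.006, 0.117]
contact_force: [0.0, -0.6, -0.4]
opening: 0.0172
```

```bash
python3 - <<'E'
from h import *
s=robot.observe(); print(s['time'],s['tool_pos'],s['tool_rot'],s['contact_force'],s['torque'],s['opening'])
a=robot.read_camera('top')[:,:,::-1]
sc=robot.read_camera('scene')[:,:,::-1]; cv2.imwrite('pics/t7.png',a); cv2.imwrite('pics/s7.png',sc)
c=np.zeros((600,800,3),np.uint8); c[:400,:400]=cv2.resize(a[130:230,140:240],(400,400),interpolation=cv2.INTER_CUBIC)
c[:400,400:]=cv2.resize(sc[105:205,210:310],(400,400),interpolation=cv2.INTER_CUBIC)
c[400:,:400]=cv2.resize(a[150:250,220:420],(400,200)); c[400:,400:]=cv2.resize(sc[200:300,200:400],(400,200))
cv2.imwrite('pics/c7.png',np.clip(c*1.4,0,255).astype(np.uint8))
E
```

```text
11.1167 [ 0.45946138 -0.09698518  0.22401222] [ 3.13958289 -0.00617065  0.11705058] [ 0.03558351 -0.60544565 -0.41035413] [ 0.01567688  0.01590628 -0.01480371] 0.01716257314280464
```

View pics/c7.png

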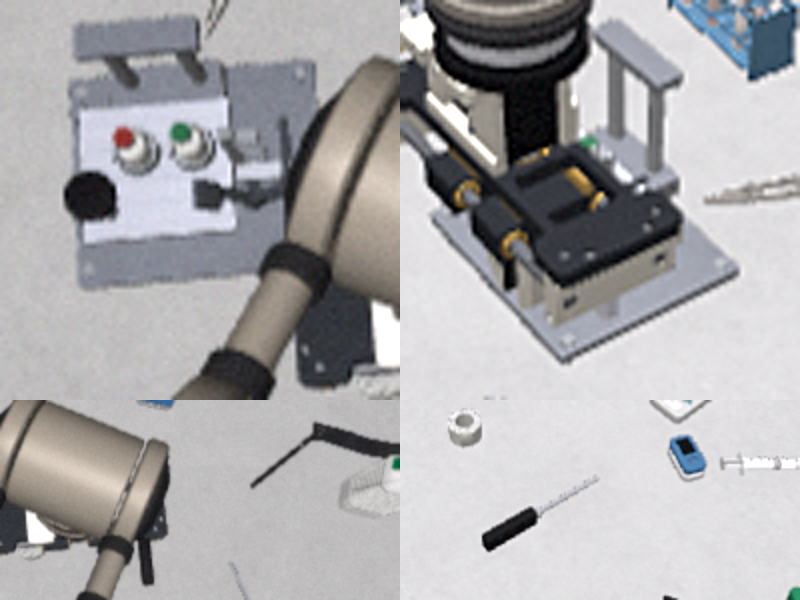

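The rod lies on the table with the bystanders untouched; both vials are upright on the lowered platform and the pawl is still thrown back. The knob is at top crop (90,196). I'll approach it turned -50° so that the gripper's wide body passes clear of the pawl and the columns.

>>> jog_arm:
  deltas: [0.1,0.2,0,0,0,-0.06,0.2,0.4,0,0,0,-0.12,0.3,0.6,0,0,0,-0.18,0.3,0.8,0,0,0,-0.24,0.3,0.9,0,0,0,-0.28]
  claw: 0
  newtons: 20

```text
time: 11.63
tool_pos: [0.4876, -0.0088, 0.2181]
tool_rot: [3.141, 0.004, -0.331]
contact_force: [-0.2, -0.3, 0.3]
opening: -0.0001
```

>>> jog_arm:
  deltas: [0.1,0.2,0,0,0,-0.06,0.2,0.4,0,0,0,-0.12,0.3,0.6,0,0,0,-0.18,0.4,0.8,0,0,0,-0.24,0.4,0.9,0,0,0,-0.276]

```text
time: 12.05
tool_pos: [0.529, 0.0811, 0.2179]
tool_rot: [3.14, 0.002, -0.764]
contact_force: [0.5, 0.1, 0.8]
opening: 0.0002
```

>>> jog_arm:
  deltas: [0.1,0.3,0,0,0,0,0.2,0.6,0,0,0,0,0.27,0.82,-0.1,0,0,0,0.27,0.82,-0.2,0,0,0,0.27,0.82,-0.2,0,0,0]

```text
time: 12.47
tool_pos: [0.5536, 0.1619, 0.1959]
tool_rot: [3.135, 0.004, -0.758]
contact_force: [-1.4, -0.8, -0.3]
opening: 0.0006
```

```bash
python3 - <<'E'
from h import *
s=robot.observe(); print(s['time'],s['tool_pos'],s['tool_rot'],s['contact_force'],s['opening'],s['qpos'])
for z in(.12,.13,.14): print(onz('top',162.1,178.6,z))
t=cv2.imread('pics/t7.png').max(2); m=np.zeros_like(t); m[165:192,150:175]=(t[165:192,150:175]<45)*255
cs=max(cv2.findContours(m,0,2)[0],key=cv2.contourArea); print(cv2.minEnclosingCircle(cs), cv2.boundingRect(cs))
sc=robot.read_camera('scene')[:,:,::-1]; w=robot.read_camera('wrist')[:,:,::-1]
c=np.zeros((400,800,3),np.uint8); c[:,:400]=cv2.resize(sc[85:185,190:290],(400,400),interpolation=cv2.INTER_CUBIC); c[:300,400:]=cv2.resize(w,(400,300))
cv2.imwrite('pics/c8.png',np.clip(c*1.4,0,255).astype(np.uint8))
E
```

```text
12.4667 [0.55364064 0.16193852 0.19585836] [ 3.1351713   0.00427162 -0.75842847] [-1.43360677 -0.76858667 -0.27645326] 0.0006111796119438065 [ 1.52026681e-01  4.75220804e-01  1.43455007e+00 -5.97666612e-04
  1.23951345e+00  2.48143433e+00]
[0.55618013 0.167154   0.12      ]
[0.55393085 0.16433396 0.13      ]
[0.55168157 0.16151392 0.14      ]
((162.21739196777344, 178.97825622558594), 6.524630069732666) (156, 173, 13, 12)
```

View pics/c8.png

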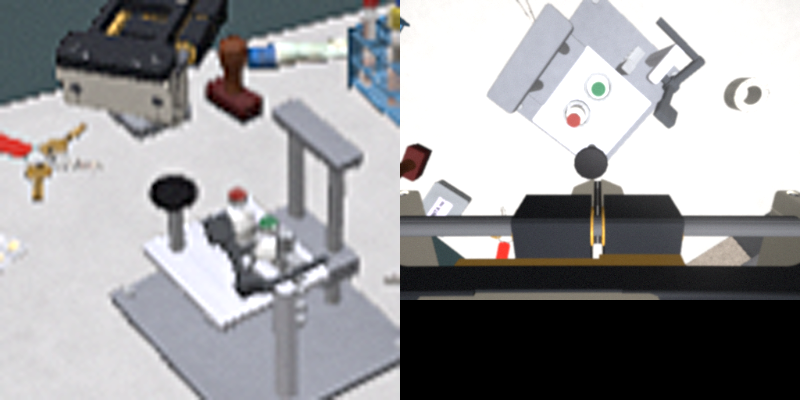

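The scene view shows the gripper above and left of the knob (knob at crop (175,190)); the wrist view has the knob at (590,162). I'll check the alignment by projection.

```bash
python3 - <<'E'
from h import *
s=robot.observe(); T=s['tool_pos']; p=robot.camera_params('wrist')
S=lambda q:(190+(q[0])/4,85+q[1]/4)
tip=T+[0,0,-.011]
print('tip scene crop',(proj('scene',tip)-[190,85])*4,'wrist c8',proj('wrist',tip)*.78125+[400,0])
for z in(.12,.13,.14): 
  K=[.5566,.1655,z]; print(z,'scene',(proj('scene',K)-[190,85])*4,'wrist',proj('wrist',K)*.78125+[400,0])
o,d=ray('wrist',190*1.28,162*1.28,p);q,e=ray('scene',190+175/4,85+190/4)
d/=np.linalg.norm(d);e/=np.linalg.norm(e);a=np.linalg.lstsq(np.c_[d,-e],q-o,rcond=None)[0];print(o+a[0]*d,q+a[1]*e)
print('top+scene',tri('top',(162.2,178.9),'scene',(190+175/4,85+189/4)))
E
```

```text
tip scene crop [163.7496369  119.57319266] wrist c8 [596.71885516 191.87749972]
0.12 scene [169.21937874 191.89225126] wrist [592.0991764  162.52627808]
0.13 scene [168.45330773 180.99366897] wrist [591.91811446 166.04161296]
0.14 scene [167.67741488 169.94996047] wrist [591.72141001 169.86019622]
[0.55897038 0.16619984 0.12171444] [0.5609116  0.16458913 0.1207759 ]
top+scene (array([0.55813429, 0.16573609, 0.1210609 ]), np.float64(0.006192958899388609))
```

The knob is at about (0.5575,0.166,0.122), i.e. roughly 30 mm down. That fits the stated sinking range and the lift pose. Descending.

>>> jog_arm:
  deltas: [0.02,0.02,-0.15,0,0,0,0.04,0.04,-0.3,0,0,0,0.04,0.04,-0.45,0,0,0,0.04,0.04,-0.5,0,0,0,0.04,0.04,-0.5,0,0,0]

```text
time: 12.98
tool_pos: [0.5584, 0.1651, 0.1493]
tool_rot: [3.139, 0.002, -0.761]
contact_force: [0.2, -1.0, -0.5]
opening: 0.0002
```

>>> jog_arm:
  deltas: [0,0,-0.02,0,0,0,0,0,-0.04,0,0,0,0,0,-0.06,0,0,0,0,0,-0.08,0,0,0,0,0,-0.1,0,0,0]

```text
time: 13.4
tool_pos: [0.5592, 0.1665, 0.1407]
tool_rot: [-3.141, -0.0, -0.759]
contact_force: [-0.4, 0.3, 0.0]
opening: 0.0006
```

>>> jog_arm:
  deltas: [0,0,-0.015,0,0,0,0,0,-0.03,0,0,0,0,0,-0.045,0,0,0,0,0,-0.06,0,0,0,0,0,-0.075,0,0,0]

```text
time: 13.82
tool_pos: [0.5591, 0.1665, 0.1329]
tool_rot: [3.142, -0.0, -0.759]
contact_force: [-0.8, -0.3, 2.6]
opening: 0.0003
```

>>> jog_arm:
  deltas: [0,0,-0.01,0,0,0,0,0,-0.02,0,0,0,0,0,-0.03,0,0,0,0,0,-0.04,0,0,0,0,0,-0.05,0,0,0]

```text
time: 14.23
tool_pos: [0.5591, 0.1665, 0.128]
tool_rot: [-3.142, -0.0, -0.759]
contact_force: [-0.9, 0.3, 2.0]
opening: 0.0005
```

>>> jog_arm:
  deltas: [0,0,-0.01,0,0,0,0,0,-0.02,0,0,0,0,0,-0.03,0,0,0,0,0,-0.035,0,0,0,0,0,-0.035,0,0,0]

```text
time: 14.65
tool_pos: [0.5591, 0.1665, 0.1242]
tool_rot: [3.142, 0.0, -0.759]
contact_force: [0.3, 1.1, 1.4]
opening: 0.0004
```

>>> jog_arm:
  deltas: [0,0,-0.007,0,0,0,0,0,-0.014,0,0,0,0,0,-0.02,0,0,0,0,0,-0.02,0,0,0]

```text
time: 14.98
tool_pos: [0.5591, 0.1665, 0.1223]
tool_rot: [3.142, 0.0, -0.759]
contact_force: [-0.0, 0.8, 1.8]
opening: 0.0002
```

>>> jog_arm:
  deltas: [0,0,-0.007,0,0,0,0,0,-0.014,0,0,0,0,0,-0.02,0,0,0,0,0,-0.02,0,0,0]

```text
time: 15.32
tool_pos: [0.5591, 0.1665, 0.1203]
tool_rot: [3.142, 0.0, -0.759]
contact_force: [0.2, 1.5, 2.5]
opening: 0.0002
```

>>> jog_arm:
  deltas: [0,0,-0.007,0,0,0,0,0,-0.014,0,0,0,0,0,-0.02,0,0,0,0,0,-0.02,0,0,0]

```text
time: 15.65
tool_pos: [0.559, 0.1665, 0.1183]
tool_rot: [3.142, 0.0, -0.759]
contact_force: [-0.3, 1.6, 1.0]
opening: 0.0003
```

>>> jog_arm:
  deltas: [0,0,-0.007,0,0,0,0,0,-0.014,0,0,0,0,0,-0.02,0,0,0,0,0,-0.02,0,0,0]

```text
time: 15.98
tool_pos: [0.559, 0.1665, 0.1163]
tool_rot: [3.142, 0.0, -0.759]
contact_force: [-0.7, 0.8, 2.8]
opening: 0.0004
```

>>> jog_arm:
  deltas: [0,0,-0.007,0,0,0,0,0,-0.014,0,0,0,0,0,-0.02,0,0,0,0,0,-0.02,0,0,0]

```text
time: 16.32
tool_pos: [0.5591, 0.1665, 0.1143]
tool_rot: [3.142, 0.0, -0.759]
contact_force: [-0.2, 0.8, 1.6]
opening: 0.0004
```

>>> jog_arm:
  deltas: [0,0,-0.007,0,0,0,0,0,-0.014,0,0,0,0,0,-0.02,0,0,0,0,0,-0.02,0,0,0]

```text
time: 16.65
tool_pos: [0.5591, 0.1665, 0.1123]
tool_rot: [-3.142, 0.0, -0.759]
contact_force: [-0.8, 1.3, 3.8]
opening: 0.0007
```

>>> jog_arm:
  deltas: [0,0,-0.005,0,0,0,0,0,-0.01,0,0,0,0,0,-0.015,0,0,0,0,0,-0.015,0,0,0]

```text
time: 16.98
tool_pos: [0.5591, 0.1665, 0.1113]
tool_rot: [-3.141, -0.0, -0.759]
contact_force: [-1.4, 1.0, 6.5]
opening: 0.0004
```

>>> jog_arm:
  deltas: [0,0,-0.005,0,0,0,0,0,-0.01,0,0,0,0,0,-0.01,0,0,0,0,0,-0.01,0,0,0]

```text
time: 17.32
tool_pos: [0.5591, 0.1665, 0.1107]
tool_rot: [-3.141, -0.0, -0.759]
contact_force: [-2.9, -0.2, 8.8]
opening: 0.0003
```

>>> jog_arm:
  deltas: [0,0,-0.007,0,0,0,0,0,-0.015,0,0,0,0,0,-0.015,0,0,0,0,0,-0.015,0,0,0]

```text
time: 17.65
tool_pos: [0.5591, 0.1665, 0.1097]
tool_rot: [-3.141, -0.001, -0.759]
contact_force: [-5.3, 0.8, 13.3]
opening: 0.0002
```

>>> jog_arm:
  deltas: [0,0,-0.003,0,0,0,0,0,-0.003,0,0,0,0,0,-0.003,0,0,0,0,0,-0.003,0,0,0,0,0,-0.003,0,0,0]

```text
time: 18.07
tool_pos: [0.5591, 0.1665, 0.1096]
tool_rot: [-3.141, -0.001, -0.759]
contact_force: [-4.8, 1.0, 13.9]
opening: 0.0006
```

>>> jog_arm:
  deltas: [0,0,0,0,0,0,0,0,0,0,0,0,0,0,0,0,0,0]

```text
time: 18.32
tool_pos: [0.5591, 0.1665, 0.1097]
tool_rot: [-3.141, -0.001, -0.759]
contact_force: [-5.9, -0.2, 14.8]
opening: 0.0004
```

>>> jog_arm:
  deltas: [0,0,0.01,0,0,0,0,0,0.03,0,0,0,0,0,0.06,0,0,0,0,0,0.15,0,0,0,0,0,0.3,0,0,0]

```text
time: 18.73
tool_pos: [0.5581, 0.1661, 0.1371]
tool_rot: [3.138, 0.002, -0.759]
contact_force: [-0.3, 0.2, 0.3]
opening: 0.0005
```

>>> jog_arm:
  deltas: [0,0,0.2,0,0,0,0,0,0.4,0,0,0,0,0,0.7,0,0,0,0,0,0.9,0,0,0,0,0,0.9,0,0,0]

```text
time: 19.15
tool_pos: [0.5612, 0.1667, 0.2334]
tool_rot: [-3.135, -0.006, -0.759]
contact_force: [-0.5, -0.6, 0.2]
opening: 0.0007
```

```bash
python3 - <<'E'
from h import *
s=robot.observe(); print(s['time'],s['tool_pos'],s['contact_force'],s['qvel'].round(3))
sc=robot.read_camera('scene')[:,:,::-1]; w=robot.read_camera('wrist')[:,:,::-1]
c=np.zeros((600,800,3),np.uint8); c[:400,:400]=cv2.resize(sc[85:185,190:290],(400,400),interpolation=cv2.INTER_CUBIC); c[:300,400:]=cv2.resize(w,(400,300)); c[400:,:400]=cv2.resize(sc[200:300,200:400],(400,200))
cv2.imwrite('pics/c9.png',np.clip(c*1.4,0,255).astype(np.uint8))
for z in(.10,.11,.12): print(z,(proj('scene',[.5575,.166,z])-[190,85])*4)
E
```

```text
19.15 [0.56115772 0.16667287 0.2333855 ] [-0.53112805 -0.63319648  0.1535898 ] [-0.001  0.041  0.079  0.002 -0.073  0.   ]
0.1 [171.53193319 212.52797525]
0.11 [170.79073479 201.91243708]
0.12 [170.04013897 191.15721235]
```

View pics/c9.png

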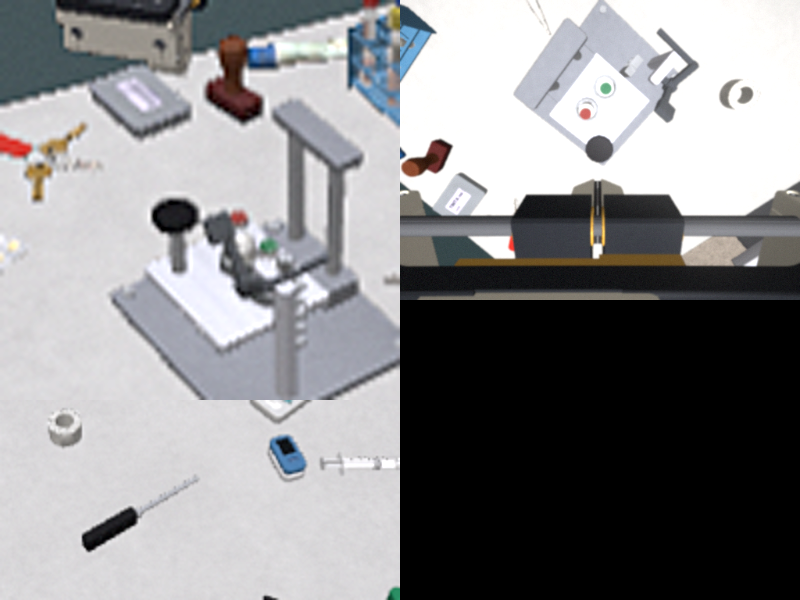

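The knob is at crop (175,215), so its top is at z ≈ 0.098 and the platform is about 53 mm down and staying there. The pawl is thrown back, the vials are upright in their collars, and the rod and bystanders are in place. Handing in.

```bash
python3 -c "
from cell import robot
print(robot.hand_in(), robot.observe()['time'])"
```

```text
the job is handed in; nothing more can be done
the job is handed in; nothing more can be done
```

I flipped the pawl over with the large rod and laid the rod back on the table. I then pressed the platform onto its buffer and handed the job in at about 19 s of robot time. The hand-in gave no verdict.

- **Pawl:** I lifted the tab from below, carried it round past upright and backed the rod off. Wrist forces stayed at about 2 N, with no contact from the fingers. The last picture shows it still thrown back.
- **Platform:** I felt the buffer with the knob top about 51 mm below its start and leaned on it for about 0.7 s. The vertical reading was 14 to 15 N. There was also up to about 6 N sideways, so about 16 N in total, below the 22 N limit.
- **Last picture:** After I let go, the platform stayed about 53 mm down. Both vials stood upright in their collars, the rod lay flat, the plaster roll and oximeter looked unmoved, and the gripper was clear.

The knob height triangulated from two cameras disagreed by about 6 mm between their rays, so I relied on the felt contact height instead. That matched the estimate to about 1 mm. I judged the pawl's end-stop angle from pictures only; I had no joint reading for it.

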